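Fit the flat head on the vortex mixer and hold it down

TASK

The vortex mixer on the sampling desk has no head on its drive stud. Pick up the flat round platform head (not the cup head), feel it about over the stud until it drops right on, then press it fully down against the touch spring, the way one runs such a mixer, and finish while still holding it pressed down. Leave everything else on the desk where it is.

Things in the scene. Friction and masses are not known exactly. Their poses are not given: they have to be found in the camera images.
- platform_head: The head to fit: plain black mushroom shape standing hub down on the desk. Flat round plate, 60 mm diameter, 10 mm thick (20 to 30 mm above the origin), on a round hub 30 mm in diameter, 20 mm long. In the hub's underside, central, a blind bore 14 mm wide, 14 mm deep. About 0.14 kg. Origin: centre of the hub's underside; z up, out of the plate. Its rim can be gripped from above.
- cup_head: Bystander: the other, cup-shaped head, also plain black, 45 mm in diameter and 48 mm tall with a dished top, on a 30 mm hub. Origin: centre of its underside. To be left alone.
- mixer: Vortex mixer: heavy white cast box, fixed; 166 mm long (x), 128 mm wide (y), flat deck 105 mm above the desk, sloped panel with dial and rocker switch in front (-x). The drive comes up through a low rubber boot (under 9 mm) on the deck, 25 mm behind the centre. Position and yaw vary. Origin: centre of the underside, on the desk, z up.
- mixer_axis (a point): Point on the upright motor axis, 119 mm above the desk: the height of the collar's top when up. The drive is eccentric: its collar and stud stand 3.5 mm to one side of this axis, in the direction in which the motor last stopped (any, differs each time, not told). The motor is stiff to turn. Head dropped on: its origin is at this height; resting on the stud's tip: 12 mm higher.
- touch (a joint): Downward travel (m) of the sprung drive: 0 up, 0.004 fully pressed. Yields from about 5 N, about 9 N at full travel. The drive is a steel collar 25 mm in diameter, whose flat top the hub seats on, and on it a round steel stud 12 mm in diameter and 12 mm tall (tip 131 mm above the desk), bevelled 1 mm at the tip. It can be pressed on the stud's tip or the collar.
- tube_rack: Bystander: white rack of capped sample tubes, 72 x 200 x 97 mm, beyond the mixer. Origin: centre of its underside.
- swab_tray: Bystander: shallow steel tray, 94 x 162 x 23 mm, with wrapped swabs, beyond the heads. Origin: centre of its underside.
- marker: Bystander: marker pen lying on the desk in front of the heads, 120 mm long, 14 mm thick. Origin: under its middle, on the desk.
- sanitizer: Bystander: white pump bottle, 72 mm in diameter, 210 mm tall, far left. Origin: centre of its underside.
- wipes_tub: Bystander: round tub of wipes, 88 mm in diameter, 173 mm tall, far right. Origin: centre of its underside.
- thermometer: Bystander: pistol-shaped forehead thermometer lying flat, about 135 x 127 x 30 mm, left of the mixer. Origin: on the desk under its barrel.
- phone: Bystander: phone lying flat, 150 x 72 x 8 mm, near left. Origin: centre of its underside.
Mind the look-alikes: they are no part of the job. Leave any orange look-alike of the mixer alone.

How it is judged:
On the way, in this order (a step that is already met when the one before it is completed fails the run):
1. the platform head is picked up, clear of the desk (height (world z) of platform_head above 0.05 m), for 0.2 s.
2. the platform head has dropped over the stud, its hub on the collar (z of platform_head in the frame of mixer below 0.1215 m and horizontal distance between platform_head and mixer_axis below 0.006 m and angle between platform_head's own z axis and vertical below 0.1 rad), for 0.2 s.
At the end, for the whole second after the job is handed in: The platform head is on the stud (origin within 6 mm of the motor axis, level within 0.08 rad, less than 117.5 mm above the desk), the touch spring is pressed more than 3 mm of its 4 mm, and the robot is still in contact with the head, holding it down (z of platform_head in the frame of mixer below 0.1175 m and horizontal distance between platform_head and mixer_axis below 0.006 m and angle between platform_head's own z axis and vertical below 0.08 rad and value of joint touch above 0.003 m and contact force between any of the fingers, the arm and platform_head above 1 N); the arm keeps its last pose, push and grip.
It fails at once if another thing on the desk was pushed more than 30 mm from its place (distance of any of cup_head, tube_rack, swab_tray, marker, sanitizer, wipes_tub, thermometer, phone from where it was at the start of the episode above 0.03 m).
It fails at once if a bystander was knocked over (angle between any of cup_head, sanitizer, wipes_tub, tube_rack's own z axis and vertical above 0.5 rad).
It also fails if it takes over 48 s, if anything falls off the work surface, if the arm or the gripper's body presses on something with over 40 N, if the wrist force passes 120 N, or if a joint passes its speed limit or range.

ROBOT

A 7-joint arm with a two-finger parallel gripper is mounted at the origin on the work surface. World frame = base frame: x ahead of the robot, y to its left, z up, the work surface at z = 0. Lengths are in m, angles in rad, forces in N, time in s.
With the tool pointing down it reaches from about 0.425 to 0.925 m from the base axis. Payload 6.8 kg.
Tool frame: the origin (TCP) lies on the front face of the gripper's body, between the roots of the fingers; the fingertips stand 73 mm ahead of it and the grasp point (between the pads) lies 54 mm ahead of it (env.nose_length is the distance from the TCP to the fingertips, in m); z points along the fingers, y is the direction in which the jaws open and shut (so a half turn about z gives the same grasp; the last joint's range is limited). The gripper opens to 85 mm and grips with 20 to 120 N. Pads are 22 mm wide; open, the fingers measure 114 mm over their backs; the gripper's body (76 mm by 85 mm) begins 54 mm behind the grasp point. The pads swing forward as they close: fully open they stand 13 mm farther back than shut.
Start: joints at [1.152, 0.477, 0.022, 1.555, -0.011, 1.109, -0.083], TCP at [0.206, -0.643, 0.304] pointing down, gripper open.
Joint ranges: [-2.96, 2.96], [-0.34, 2.1], [-1.41, 1.46], [0.24, 2.44], [-1.37, 4.51], [0.17, 1.92], [-2.96, 2.96]. Speed limits (rad/s): [2.39, 2.39, 3.14, 3.14, 3.14, 3.14, 3.14].

INTERFACE

Orientations are given as a unit quaternion [w, x, y, z].
In Python, from cell import env, kin, camera, calibration, job gives the robot as it stands. The module is installed in compiled form; this text tells all that it offers. Calls block until the motion is done:
- env.reach(position, orientation): joint-space move of the TCP to a pose.
- env.movel(position, velocity=0.15, rot=None, stop_force=None): straight line of the TCP; rot=None keeps the orientation; velocity is the mean speed in m/s. With stop_force (N) it stops when the force on the tool has changed by that much, and returns True; else False.
- env.goto_joints(angles): joint-space move.
- env.grip(opening, f_grip=None): finger opening in m; f_grip is the grip in N (None keeps the last); returns when the fingers have stopped.
- env.dwell(seconds).
- kin.inverse_kinematics(position, orientation): joint angles nearest the present ones, or None.
- env.get_state(): the state.
- camera(name): name is "side" or "top"; returns (picture, depth): 400x640x3 uint8, blue, green, red; 400x640 float32, m along the optical axis (not along the pixel's ray), 0 where there is no reading.
- calibration(name): a dict with "fx", "fy", "cx", "cy" (pixels), "k1" (the pictures are not rectified: a ray, as slopes to the right and down, at radius r is drawn at 1 + k1 r^2 times it, then the intrinsics apply), "rvec" (rotation vector, rad) and "tvec" (3), from world to camera coordinates, as OpenCV has them. Camera axes: x right, y down, z forward; pixel columns grow to the right and rows downward; lengths in m; the calibration is good to about 2 mm. A picture is of the moment at which its call begins. calibration takes no time and is no camera call.
A pose or a line that the arm cannot do raises env.PlanningError and nothing moves.
- job.job_done(): hands the job in, once; it reports no verdict.
The state is a dict: "time": time; "qpos": joint angles; "joint_velocities": joint speeds; "joint_torque": joint torques, N m; "tcp_pos": TCP position; "orientation": TCP orientation; "force": force on the tool from outside, world axes, zero at the start; "torque": the same for the moment, N m; "opening": finger opening in m.
Only numpy, scipy, OpenCV 4.12 (cv2) and the standard library are available. Lean on these libraries where they do the work, as an engineer would, in place of code of your own. Each camera call takes 0.05 s, during which the arm holds its last target. There are 200 camera calls.

## Working session

There is one attempt and no reset: what is moved stays moved. The work goes in short steps, each a Python script; the robot and the scene stay as the last script left them, time stands still between calls to the robot, and variables do not carry over. Pictures are saved under pics/ and viewed, about 8 in all and at most 12, crops included, and the job is handed in when it is done.

```bash
mkdir -p pics; cat > h.py <<'E'
import numpy as np, cv2
from cell import env, kin, camera, calibration, job
def world(name,u,v,d=None,z=None):
    c=calibration(name);R=cv2.Rodrigues(np.array(c["rvec"],float))[0];t=np.array(c["tvec"],float).ravel()
    K=np.array([[c["fx"],0,c["cx"]],[0,c["fy"],c["cy"]],[0,0,1]])
    p=cv2.undistortPoints(np.array([[[u,v]]],float),K,np.array([c["k1"],0,0,0,0.]))[0,0]
    ray=R.T@np.array([p[0],p[1],1]);o=-R.T@t
    s=d if d is not None else (z-o[2])/ray[2]
    return o+s*ray
def shot(name,tag):
    im,d=camera(name);cv2.imwrite(f"pics/{tag}.png",im);np.save(f"pics/{tag}.npy",d);return im,d
E
python3 - <<'E'
from h import *
shot("top","t0");shot("side","s0")
print(env.get_state()); print(calibration("top"),calibration("side"))
E
```

```text
{'time': 0.1, 'qpos': array([ 1.15189793,  0.47773401,  0.0223511 ,  1.55639272, -0.01149311,
        1.109272  , -0.08310466]), 'joint_velocities': array([ 0.00082144, -0.00316581, -0.00126615, -0.00200493,  0.0010085 ,
        0.00071622,  0.00079374]), 'joint_torque': array([ 3.90105561e-03, -5.97759283e+01,  1.61373261e+00, -2.81949824e+01,
        1.28905463e-02,  5.18428569e-03,  3.01616967e-05]), 'tcp_pos': array([ 0.20628751, -0.64225742,  0.30299493]), 'orientation': array([-8.15867278e-04,  9.87948661e-01,  1.54779646e-01, -1.95098998e-04]), 'force': array([-0.35950965,  0.38854213,  0.72422115]), 'torque': array([ 0.0094499 , -0.04239666, -0.02787551]), 'opening': 0.08548387865868327}
{'fx': 366.89537344022773, 'fy': 366.89537344022773, 'cx': 323.86612166896884, 'cy': 202.94730137780613, 'k1': 0.009079321180004925, 'rvec': array([ 2.16457851, -2.12727309,  0.09227804]), 'tvec': array([0.02687186, 0.54843232, 0.88167803])} {'fx': 468.1502364755212, 'fy': 468.1502364755212, 'cx': 329.85125451195245, 'cy': 199.31919388239552, 'k1': -0.08626559571905734, 'rvec': array([ 0.50608828, -2.65526502,  1.30188084]), 'tvec': array([0.52481644, 0.17968767, 1.2068031 ])}
```

View pics/t0.png

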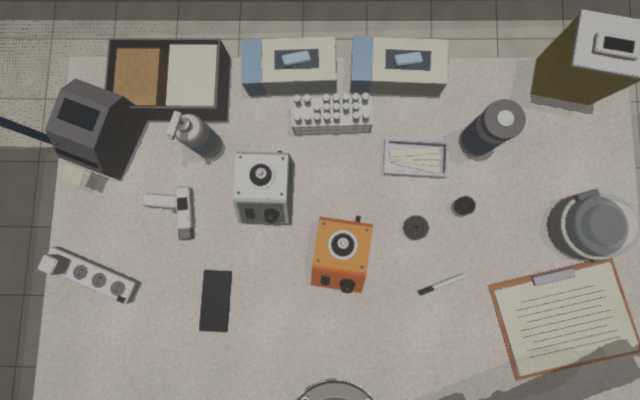

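View pics/s0.png

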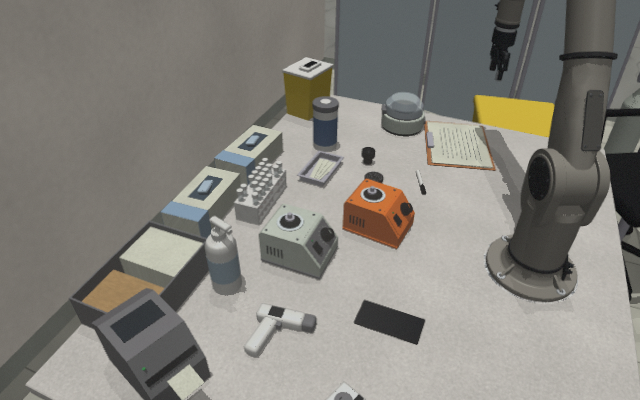

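Top view: the black heads are at (416,228), which is wider and flat, and (464,206), which is narrower and looks like the cup. The mixers are white at (263,187) and an orange look-alike at (342,255). I'll check the choice in a close crop.

```bash
python3 - <<'E'
from h import *
im=cv2.imread("pics/t0.png");s=cv2.imread("pics/s0.png");d=np.load("pics/t0.npy")
z=lambda i,x,y,w,h,k:cv2.resize(i[y:y+h,x:x+w],None,fx=k,fy=k,interpolation=cv2.INTER_CUBIC)
a=z(im,390,180,100,75,4);b=z(im,220,140,100,75,4);c=z(s,330,130,100,75,4);e=z(s,255,195,100,75,4)
cv2.imwrite("pics/c0.png",np.vstack([np.hstack([a,b]),np.hstack([c,e])]))
for u,v in [(416,228),(464,206),(261,174),(261,165),(251,190),(263,187)]:
    print(u,v,world("top",u,v,d=d[v,u]))
# plate mask: heights
vv,uu=np.mgrid[180:255,390:490]
P=np.array([world("top",u,v,d=d[v,u]) for u,v in zip(uu.ravel(),vv.ravel())])
for lo,hi,un in [(.02,.04,445),(.04,.06,490)]:
    m=(P[:,2]>lo)&(P[:,2]<hi)&(uu.ravel()<un)&(uu.ravel()>un-45)
    q=P[m];print(m.sum(),q.mean(0),q.min(0),q.max(0))
vv,uu=np.mgrid[140:230,225:300]
P=np.array([world("top",u,v,d=d[v,u]) for u,v in zip(uu.ravel(),vv.ravel())])
m=(P[:,2]>.095)&(P[:,2]<.113)
r=cv2.minAreaRect(P[m][:,:2].astype(np.float32));print("deck",r,P[m].mean(0),cv2.boxPoints(r))
m=(P[:,2]>.114);print("stud",m.sum(),P[m].mean(0),P[m].min(0),P[m].max(0))
E
```

```text
416 228 [ 0.48957796 -0.19087341  0.03230226]
464 206 [ 0.54544256 -0.30752222  0.03492282]
261 174 [0.60064667 0.17712438 0.12673463]
261 165 [0.62429859 0.18066227 0.11378711]
251 190 [0.56662443 0.20298841 0.10710379]
263 187 [0.5737258  0.17499536 0.1090636 ]Traceback (most recent call last):
  File "<stdin>", line 10, in <module>
  File "h.py", line 4, in world
    c=calibration(name);R=cv2.Rodrigues(np.array(c["rvec"],float))[0];t=np.array(c["tvec"],float).ravel()
ValueError: time passes only in moves, steps and waits
```

View pics/c0.png

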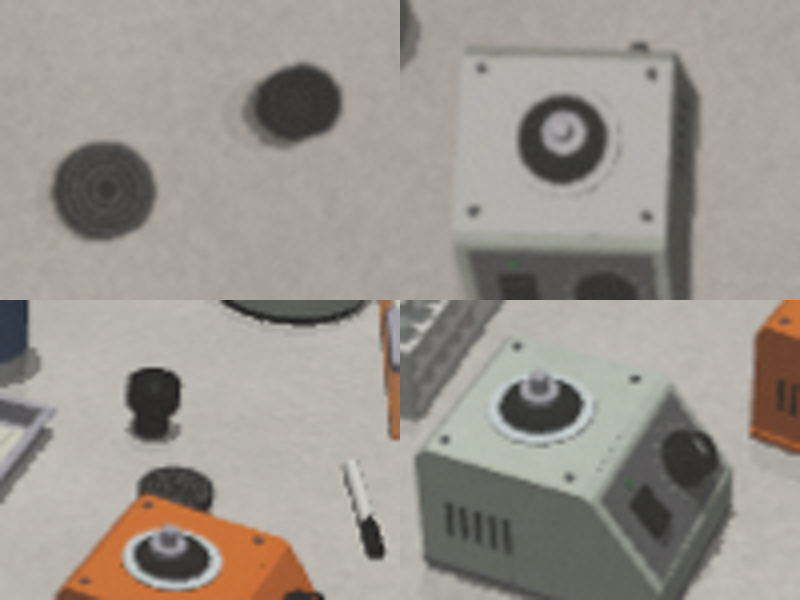

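The crop shows the flat ringed disc at (416,227.5), which is the platform head. The narrow tall one at (464,206) is the cup. The white mixer's collar is at about (260.4,172.6), in a boot centred at about (260.4,174.4).

```bash
python3 - <<'E'
from h import *
im=cv2.imread("pics/t0.png");g=cv2.cvtColor(im,cv2.COLOR_BGR2GRAY)
def blob(x,y,w,h,t):
    r=cv2.GaussianBlur(g[y:y+h,x:x+w],(3,3),0)
    n,l,s,c=cv2.connectedComponentsWithStats((r<t).astype(np.uint8))
    i=1+np.argmax(s[1:,4]);return s[i],c[i]+[x,y]
for t in (90,110):
    s,c=blob(398,208,38,40,t);print("plate",s,c,world("top",*c,z=.029))
s,c=blob(245,158,30,32,90);print("boot",s,c,world("top",*c,z=.110))
hsv=im[164:184,250:272].astype(int).sum(2)//3
print(hsv)
print("collar",world("top",260.4,172.6,z=.119)," 20px edge check", world("top",260.4,176,z=.119))
print("stud side", world("side",255+135/4,195+85/4,z=.119),world("side",255+140/4,195+77/4,z=.131))
E
```

```text
plate [  6   9  24  22 425] [415.32235294 227.39764706] [ 0.49120689 -0.18995254  0.029     ]
plate [  5   8  26  24 483] [415.38509317 227.39958592] [ 0.49120486 -0.19010572  0.029     ]
boot [  5   7  21  20 230] [259.87391304 175.35217391] [0.60071808 0.18312173 0.11      ]
[[173 177 175 174 171 153 134 106  94  92  81  78  86 103 111 131 161 172
  175 171 165 168]
 [173 175 171 153 134 107  80  63  57  60  57  59  59  61  68  84 117 148
  166 173 167 163]
 [174 170 150 113  81  60  59  60  54  57  61  56  57  55  55  60  70  98
  135 164 172 167]
 [173 151 116  77  58  56  55  61  67  83  91  87  77  67  62  56  54  63
   89 139 167 174]
 [160 120  75  63  54  57  62  84 122 138 142 139 137 120  88  63  58  57
   62 102 152 173]
 [138  87  59  56  57  61  85 127 152 159 158 159 163 157 128  87  61  56
   56  72 124 162]
 [112  66  57  57  59  69 124 150 166 163 163 157 155 161 155 117  76  59
   56  59  90 148]
 [ 94  62  60  60  58  96 143 158 166 172 168 156 136 155 166 141  96  64
   56  55  69 122]
 [ 77  58  53  55  64 113 151 158 164 169 170 150 116 140 166 159 114  68
   5
[... 512 characters left out ...]
6  82 115 128 128 106  82  63  57  55  55
   57  58  83 149]
 [108  68  56  53  55  55  54  57  59  64  71  67  63  59  55  59  57  55
   57  66 108 156]
 [130  81  58  56  56  55  55  57  58  55  55  55  55  55  53  52  55  56
   61  93 139 170]
 [157 120  80  59  55  57  57  56  56  55  52  56  54  53  56  53  57  52
   79 128 164 173]
 [173 155 115  73  59  51  56  57  56  56  56  54  52  53  56  51  59  74
  111 155 174 173]
 [173 173 153 115  79  59  57  55  55  54  54  54  55  59  57  63  88 126
  153 168 175 167]]
collar [0.605401   0.18025228 0.119     ]  20px edge check [0.59749962 0.17994116 0.119     ]
stud side [0.60758525 0.1753548  0.119     ] [0.60158219 0.18000768 0.131     ]
```

```bash
python3 - <<'E'
from h import *
q=[0,1,0,0]
env.reach([.491,-.190,.25],q)
env.movel([.491,-.190,.075],velocity=.12,stop_force=15)
print(env.get_state()["tcp_pos"])
env.grip(.03,f_grip=60)
s=env.get_state();print(s["opening"],s["tcp_pos"],s["force"])
env.movel([.491,-.190,.24],velocity=.15)
s=env.get_state();print(s["opening"],s["tcp_pos"],s["force"],s["time"])
im,_=shot("top","t1");im2,_=shot("side","s1")
a=cv2.resize(im[150:300,340:490],None,fx=2.6,fy=2.6);b=cv2.resize(im2[80:230,300:450],None,fx=2.6,fy=2.6)
cv2.imwrite("pics/c1.png",np.hstack([a,b]))
E
```

```text
[ 0.49142645 -0.19014117  0.07563408]
0.058069388050082306 [ 0.49131029 -0.19020138  0.07595296] [-1.52964649  0.05893314  7.49682279]
0.05800960232259259 [ 0.49040177 -0.18986793  0.23904276] [ 0.29490607 -0.15644091 -1.45710619] 5.2833
```

View pics/c1.png

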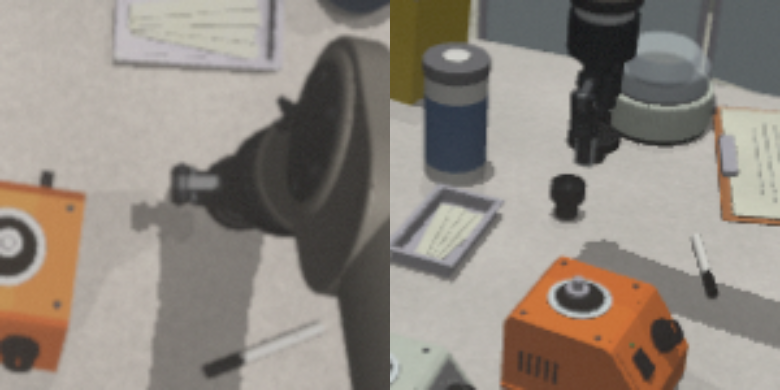

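The head is held: opening is 58 mm, weight is about 1.5 N, and it is gone from its spot on the desk. I'm taking it to the stud and feeling for contact at an expected TCP z of about 0.207.

```bash
python3 - <<'E'
from h import *
q=[0,1,0,0]
env.reach([.605,.180,.25],q)
env.movel([.605,.180,.213],velocity=.12)
s=env.get_state();print(s["tcp_pos"],s["force"],s["time"])
hit=env.movel([.605,.180,.199],velocity=.03,stop_force=3)
s=env.get_state();print(hit,s["tcp_pos"],s["force"],s["torque"],s["time"])
E
```

```text
[0.60509154 0.17915632 0.21285243] [ 0.01213362  0.0438142  -1.56673593] 7.2833
False [0.60496419 0.18006945 0.19893699] [-0.78489984  0.15326272 -1.4814859 ] [-0.00079443  0.02345077 -0.08285908] 7.9
```

There was no contact 8 mm below tip height, so the stud seems to be inside the bore already. I'll lower to the collar, expected at about 0.195.

```bash
python3 - <<'E'
from h import *
hit=env.movel([.605,.180,.188],velocity=.02,stop_force=3.5)
env.dwell(.4)
s=env.get_state();print(hit,s["tcp_pos"],s["force"],s["torque"],s["time"])
im,_=shot("top","t2");im2,_=shot("side","s2")
a=cv2.resize(im[120:240,200:320],None,fx=3.2,fy=3.2);b=cv2.resize(im2[150:270,240:360],None,fx=3.2,fy=3.2)
cv2.imwrite("pics/c2.png",np.hstack([a,b]))
E
```

```text
True [0.60516061 0.18009159 0.1934447 ] [1.53229855 1.32316642 4.56084353] [ 0.22615347 -0.45311367 -0.01556873] 8.675
```

View pics/c2.png

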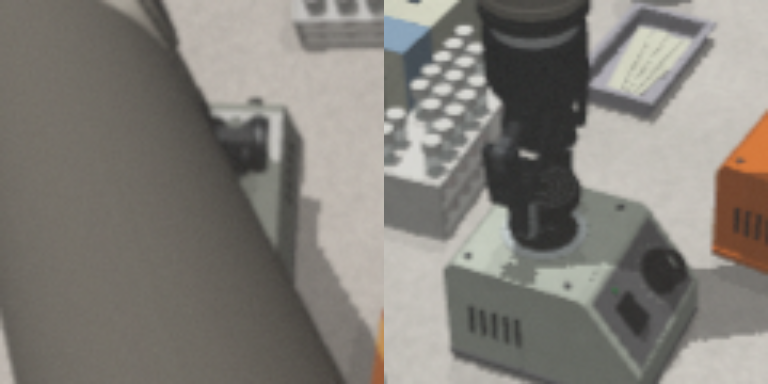

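Contact came at 0.1934, about seating height. I want a brightened close-up to make sure the plate is level in the jaws.

```bash
python3 - <<'E'
from h import *
f=lambda p,x,y,w:cv2.resize(cv2.LUT(cv2.imread(p)[y:y+w,x:x+w],(255*(np.arange(256)/255.)**.45).astype(np.uint8)),(400,400),interpolation=cv2.INTER_CUBIC)
cv2.imwrite("pics/c3.png",np.hstack([f("pics/s1.png",350,90,50),f("pics/s2.png",262,180,55)]))
E
```

```text
(no output)
```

View pics/c3.png

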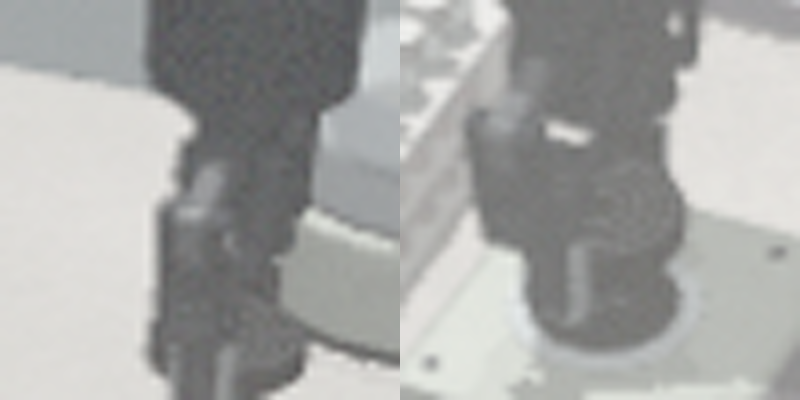

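```bash
python3 - <<'E'
from h import *
c=calibration("side");K=np.array([[c["fx"],0,c["cx"]],[0,c["fy"],c["cy"]],[0,0,1]])
R=cv2.Rodrigues(np.array(c["rvec"],float))[0];t=np.array(c["tvec"],float).ravel();print("cam",-R.T@t)
d=np.load("pics/s2.npy");v,u=np.mgrid[180:235,262:317]
p=cv2.undistortPoints(np.stack([u.ravel(),v.ravel()],1)[:,None].astype(float),K,np.array([c["k1"],0,0,0,0.]))[:,0]
P=(np.c_[p,np.ones(len(p))]*d[180:235,262:317].reshape(-1,1)-t)@R
im=(P*1000).round().astype(int).reshape(55,55,3)
print("z mm rows 196..222, cols 276..312 by 2")
for r in range(14,44,2): print(180+r, im[r,14:46:2,2], "x",im[r,14:46:6,0],"y",im[r,14:46:6,1])
f=cv2.imread("pics/c3.png")[:,400:].copy()
a=np.linspace(0,2*np.pi,60)
for z,col in [(.149,(0,255,0)),(.139,(0,0,255))]:
    q=cv2.projectPoints(np.c_[.605+.03*np.cos(a),.180+.03*np.sin(a),0*a+z],np.array(c["rvec"],float),t,K,np.array([c["k1"],0,0,0,0.]))[0][:,0]
    q=((q-[262,180]+.5)*400/55-.5).astype(int);cv2.polylines(f,[q],True,col,1)
cv2.imwrite("pics/c4.png",f)
E
```

```text
cam [0.20601242 0.97941406 0.87315558]
z mm rows 196..222, cols 276..312 by 2
194 [230 232 227 222 222 218 213 214 169 172 174 174   2   6   0   3] x [608 601 593 604 683 665] y [233 219 204 149 -58 -64]
196 [231 233 223 207 210 209 209 205 165 873 168 167   3   3   2   2] x [604 606 592 206 678 662] y [241 208 206 979 -48 -56]
198 [228 230 231  -1   0   1 205 201 159 162 162 158   1   2   4   2] x [603 727 591 602 675 658] y [245 -23 209 153 -42 -47]
200 [222 227 223 215 195 192 201 195 151 156 152 153  -1   1   4   1] x [603 595 590 602 672 654] y [245 232 210 153 -35 -39]
202 [218 219 220 213 194 198 198 873 149 151 147 147   3   1   2   2] x [602 593 589 602 666 650] y [247 236 213 155 -21 -29]
204 [209 212 210 207 191 191 182 149 150 148 147 147   3   7   2  -2] x [604 593 595 600 662 648] y [244 235 203 158 -13 -25]
206 [205 206 207 200 186 186 149 148 151 149 151 149 149   3   2   1] x [604 594 610 596 583 643] y [246 235 173 167 161 -13]
208 [195 198 200 196 183 179 151 150 149 152 150 151 151   1   2   4] x [606 594 605 591 579 638] y [241 236 182 177 170  -1]
210 [183 184 1
[... 167 characters left out ...]
3 107 108 108] x [608 594 600 586 576 580] y [239 236 193 189 175 132]
214 [175 177 177 178 161 161 149 149 150 149 151 145 107 108 109 107] x [608 594 597 584 591 577] y [239 237 200 195 143 138]
216 [107 156 153 159 156 154 149 148 147 146 144 110 108 108 103 104] x [644 601 593 582 587 575] y [174 224 208 198 152 141]
218 [109 142 150 152 149 147 142 143 143 125 116 111 110 106 105 108] x [640 602 594 590 584 571] y [183 222 206 183 161 153]
220 [103 108 142 148 140 144 124 122 121 114 115 113 109 109 105 106] x [639 601 600 592 581 568] y [184 225 195 178 168 158]
222 [110 108 138 137 137 136 114 117 117 116 115 114 110 109 105 108] x [632 604 602 588 577 564] y [198 220 191 188 175 168]
```

View pics/c4.png

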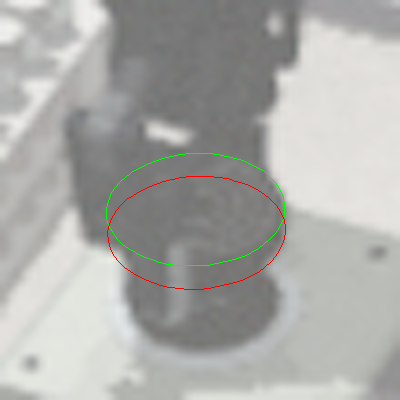

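The overlay fits, and the depth gives a plate top of 147–151 mm all across. So the head is level and seated on the collar. Now I'll press.

```bash
python3 - <<'E'
from h import *
s0=env.get_state()["tcp_pos"]
z=s0[2]
for i in range(12):
    z-=.001
    env.movel([.605,.180,z],velocity=.02); env.dwell(.1)
    s=env.get_state();print(np.r_[s["tcp_pos"],s["force"]].round(4),round(s["opening"],4),s["time"])
    if s["force"][2]>18: break
env.dwell(.5);s=env.get_state();print(np.r_[s["tcp_pos"],s["force"]].round(4),s["time"])
im,d=shot("side","s3")
c=calibration("side");K=np.array([[c["fx"],0,c["cx"]],[0,c["fy"],c["cy"]],[0,0,1]])
R=cv2.Rodrigues(np.array(c["rvec"],float))[0];t=np.array(c["tvec"],float).ravel()
v,u=np.mgrid[206:216,288:294].reshape(2,-1)
p=cv2.undistortPoints(np.stack([u,v],1)[:,None].astype(float),K,np.array([c["k1"],0,0,0,0.]))[:,0]
for n in ("s2","s3"):
    P=(np.c_[p,np.ones(len(p))]*np.load(f"pics/{n}.npy")[v,u][:,None]-t)@R
    m=(P[:,2]>.138)&(P[:,2]<.155);P=P[m];A=np.c_[P[:,:2]-P[:,:2].mean(0),np.ones(m.sum())]
    print(n,m.sum(),np.median(P[:,2]),"slopes",np.linalg.lstsq(A,P[:,2],rcond=None)[0])
E
```

```text
[0.6053 0.1801 0.1925 1.2425 1.3483 5.1128] 0.0578 9.125
[0.6053 0.1801 0.1917 1.4768 0.4516 6.5621] 0.0581 9.475
[ 0.6053  0.1801  0.1909  1.6041 -0.1565  8.7877] 0.058 9.825
[ 0.6054  0.1802  0.1909 -1.5526 -1.1365 12.982 ] 0.0579 10.175
[ 0.6056  0.1802  0.1907 -2.8273  0.163  19.9207] 0.0582 10.525
[ 0.6056  0.1802  0.1908 -3.0975 -1.3952 19.9406] 11.025
s2 60 0.14935128926675106 slopes [-0.05282767 -0.0242591   0.14939954]
s3 60 0.1469745804306795 slopes [0.01957978 0.01022336 0.14709879]
```

```bash
python3 - <<'E'
from h import *
job.job_done()
s=env.get_state();print(s["tcp_pos"],s["force"],s["time"])
E
```

```text
the job is handed in; nothing more can be done
the job is handed in; nothing more can be done
```

I fitted the platform head on the white mixer's stud, pressed it down to the stop, and handed in while still gripping it. The clock read about 11 s and no verdict was reported.

- **Drop on the stud:** The bore went over the stud on the first descent, so no search about was needed. It met the collar at TCP z 0.1934.
- **Before pressing:** Depth put the plate top at about 149 mm, which matches the seated height. A slope fit over part of the plate gave 0.05 rad.
- **After pressing:** The downward force rose to 8.8 N and then jumped to 20 N with the TCP stuck at 0.1908, which is the hard stop at full travel. The slope fit gave about 0.02 rad.
- **Loose ends:** The plate top measured 147 mm against about 145 mm expected when fully pressed. The camera is good to about 2 mm, and the TCP moved 2.6 mm after first contact with about 1 mm of spring travel probably already used. I judged the full press from the force jump, since the touch joint cannot be read directly.
- **Bystanders:** I met no unexpected contact on the way. I did not re-measure their positions at the end.

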